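Re-dress the bangle showcase: swap the bridal pieces up and the everyday pieces down

TASK

Re-dress the showcase for the wedding season: the gold kundan bangle goes up onto the tall round stand and the carved bone bangle onto the tall square stand, while the silver kada comes down to the low round stand and the red lacquered box to the low square stand, each alone in the middle of its stand, lying flat. Every stand is taken at the start, so park pieces on the spare felt pad while you swap, never on the floor of the case or the shelf, and leave the pad empty. Leave the stack of glass bangles where it is.

Things in the scene. Friction and masses are not known exactly. Their poses are not given: they have to be found in the camera images.
- kundan: Gold-plated (yellow metal) bangle lying flat, a row of round pale kundan stones around it and on its top face (1 to 2 mm proud), 16 mm high, about 55 g. Closed ring, inner diameter 54, outer 70 mm (wall 8 mm all round): take it by the wall, one finger inside, or across the outside. Origin: ring centre at its underside; z up along the ring's axis.
- bone: Carved bone bangle lying flat, cream, fluted outside, a row of small dark ring marks on its top face, 24 mm high, about 70 g. Closed ring, inner diameter 54, outer 70 mm (wall 8 mm all round): take it by the wall, one finger inside, or across the outside. Origin: ring centre at its underside; z up along the ring's axis.
- kada: Silver-toned kada lying flat, about 60 g: plain round bar 9 mm thick bent to a ring (70 mm outside, 52 mm inside, bar centre at radius 30.5 mm), 9 mm high, with an 11 mm gap between two end knobs 12 x 11 x 9 mm. Origin: ring centre at its underside; z up; x points from the centre to the middle of the gap, so the -x side is plain bar.
- jewel_box: Red lacquered jewellery box, closed (one rigid piece), 58 x 58 mm, 34 mm high, about 150 g, thin brass ornament on top; a small brass clasp stands 3 mm out of the middle of its -x side, the +y and -y sides are plain. Origin: centre of its underside; z up, x and y square to its sides.
- tall_round: Tall round display stand: dark wooden drum with a flat blue velvet top, 92 mm diameter, 40 mm high. Origin: centre of its underside; z up, top at z = 40 mm. Fixed. All stands, the pad and the glass stack stand on the floor board (world z = 0.012) of an open showcase, centres at least 135 mm apart.
- tall_square: Tall square display stand: dark wooden block with a flat blue velvet top, 92 x 92 mm, 40 mm high. Origin: centre of its underside; z up, top at z = 40 mm; x and y square to its sides. Fixed. The showcase's glass walls reach to world z = 0.06 and lie at least 70 mm from the centre of every stand.
- low_round: Low round display stand: dark wooden disc with a flat blue velvet top, 112 mm diameter, 16 mm high. Origin: centre of its underside; z up, top at z = 16 mm. Fixed. The showcase's glass lid is swung right back, beyond it (+x), nowhere higher than world z = 0.07.
- low_square: Low square display stand: dark wooden slab with a flat blue velvet top, 112 x 112 mm, 16 mm high. Origin: centre of its underside; z up, top at z = 16 mm; x and y square to its sides. Fixed.
- pad: Spare grey felt pad with a stitched border, empty at the start, 120 mm (its x) by 96 mm (its y), 10 mm thick, on the showcase floor board. Origin: centre of its underside; z up, top at z = 10 mm. Fixed.
- glass_stack: Bystander: stack of thin green glass and gilt bangles standing loose on the showcase floor board, 69 mm across, 40 mm high, about 160 g. Origin: centre of its underside; z up.
Things that resemble listed ones, but are neither listed nor needed, are in the scene too. What is meant by the kada is not blue, brown or pink, and is the larger of those in its own colour.

How it is judged (in metres and radians):
On the way:
1. one of the four pieces has been set down on the spare felt pad and let go (centre within 35 mm of the pad's centre) (((horizontal distance between kundan and pad below 0.035 m and z of kundan in the frame of pad between 0.006 and 0.014 m and angle between kundan's own z axis and vertical below 0.12 rad and linear speed of kundan below 0.02 m/s and contact force between the fingers and kundan below 0.05 N) or (horizontal distance between bone and pad below 0.035 m and z of bone in the frame of pad between 0.006 and 0.014 m and angle between bone's own z axis and vertical below 0.12 rad and linear speed of bone below 0.02 m/s and contact force between the fingers and bone below 0.05 N) or (horizontal distance between kada and pad below 0.035 m and z of kada in the frame of pad between 0.006 and 0.014 m and angle between kada's own z axis and vertical below 0.12 rad and linear speed of kada below 0.02 m/s and contact force between the fingers and kada below 0.05 N) or (horizontal distance between jewel_box and pad below 0.035 m and z of jewel_box in the frame of pad between 0.006 and 0.014 m and angle between jewel_box's own z axis and vertical below 0.12 rad and linear speed of jewel_box below 0.02 m/s and contact force between the fingers and jewel_box below 0.05 N))), for 0.2 s.
At the end, for the whole second after the job is handed in: Kundan bangle on the tall round stand, bone bangle on the tall square, kada on the low round, box on the low square: each flat on the top (4 mm in height, 7 degrees), centre within 15 mm of the stand's centre, let go and at rest; the pad thus empty (horizontal distance between kundan and tall_round below 0.015 m and z of kundan in the frame of tall_round between 0.036 and 0.044 m and angle between each of kundan, bone, kada, jewel_box's own z axis and vertical below 0.12 rad and linear speed of each of kundan, bone, kada, jewel_box below 0.02 m/s and contact force between the fingers and kundan below 0.05 N and horizontal distance between bone and tall_square below 0.015 m and z of bone in the frame of tall_square between 0.036 and 0.044 m and contact force between the fingers and bone below 0.05 N and horizontal distance between kada and low_round below 0.015 m and z of kada in the frame of low_round between 0.012 and 0.02 m and contact force between the fingers and kada below 0.05 N and horizontal distance between jewel_box and low_square below 0.015 m and z of jewel_box in the frame of low_square between 0.012 and 0.02 m and contact force between the fingers and jewel_box below 0.05 N); the robot touches nothing.
It fails at once if a piece is laid on or dropped to the showcase floor or the shelf (height (world z) of any of kundan, bone, kada, jewel_box below 0.016 m).
It fails at once if the stack of glass bangles is shifted more than 15 mm or tipped (distance of glass_stack from where it was at the start of the episode above 0.015 m or angle between glass_stack's own z axis and vertical above 0.3 rad).
It also fails if it takes over 118 s, if anything falls off the work surface, if the arm or the gripper's body presses on something with over 40 N, if the wrist force passes 120 N, or if a joint passes its speed limit or range.

ROBOT

A 6-joint arm with a two-finger parallel gripper is mounted at the origin on the work surface. World frame = base frame: x ahead of the robot, y to its left, z up, the work surface at z = 0. Lengths are in mm, angles in rad, forces in N, time in s.
With the tool pointing down it reaches from about 275 to 1000 mm from the base axis. Payload 8.4 kg.
Tool frame: the origin (TCP) lies on the centre line of the jaws, within the pads' length; the fingertips stand 17 mm ahead of it and the grasp point (between the pads) lies 2 mm behind it; z points along the fingers, y is the line along which they close (so a half turn about z gives the same grasp; the last joint's range is limited). The gripper opens to 85 mm and grips with 20 to 120 N. Pads are 22 mm wide; open, the fingers measure 114 mm over their backs; the gripper's body (76 mm by 85 mm) begins 54 mm behind the grasp point. The pads swing forward as they close: fully open they stand 13 mm farther back than shut.
Start: joints at [-1.312, 0.353, 1.633, -0, 1.155, -0.002], TCP at [161.157, -603.868, 248.281] pointing down, gripper open.
Joint ranges: [-2.63, 2.63], [-0.92, 2.1], [0.06, 2.66], [-1.3, 4.44], [0, 2.69], [-3.02, 3.02]. Speed limits (rad/s): [2.22, 2.22, 2.79, 3.14, 3.14, 3.14].

INTERFACE

Orientations are given as [roll, pitch, yaw] about the fixed x, y, z axes, in that order (R = Rz(yaw) Ry(pitch) Rx(roll)).
In Python, from rig import r, eyes gives the robot as it stands. The module is installed in compiled form; this text tells all that it offers.
- The arm moves only by the shell command python3 -m inch 'ROWS' [FORCE]. ROWS is JSON, a list of rows, each a list of 7 numbers: the shift along the tool's x, y, z in m, then the turn, a rotation vector about the tool's x, y, z in degrees, then the closure, from -1 (fully open) to 1 (shut). In form: [[x, y, z, rx, ry, rz, gripper], ...]. A call has 1 to 8 rows; each row shifts and turns the commanded pose from where the row before left it, along the tool's axes as they then stand; what a row does not reach is not made up. A row lasts 1/10 s, in which the tool goes at most 50 mm and 8.59 degrees, less where a joint would pass 70% of its speed; a pose out of reach is approached as far as the arm can. A call with a gripper value outside its range is refused whole. The fingers move at their own pace and stop on an object; FORCE is the grip in N (left out, the last holds). Time passes only in rows, so rows that do not move let the fingers close. It gives the time, the measured TCP pose, the force, the opening and the grip force at its end, in the units of the state.
- r.sense(): the state, without advancing time (a new reading comes with each control period).
- eyes.grab_frame(name): name is "scene" or "top" or "wrist"; returns a dict with "img" (400x640x3 uint8, blue, green, red), "fx", "fy", "cx", "cy" (pixels), "R" (3x3) and "t" (3): a world point X has camera coordinates R X + t; the wrist camera has in their place "hand_eye" (4x4, takes a point from camera to tool coordinates, whose origin is the TCP and whose axes are the flange's). Camera axes: x right, y down, z forward; pixel columns grow to the right and rows downward; lengths in mm; the calibration is good to about 2 mm. The wrist camera is an equidistant fisheye: a pixel r from the principal point sees the ray r / f radians off the axis. A picture is of the moment at which its call begins: read the wrist's pose just before it. There is no depth.
- r.sign_off(): hands the job in; it is judged then, once.
The state is a dict: "clock": time; "qpos": joint angles; "qvel": joint speeds; "joint_efforts": joint torques, N m; "eef_pos": TCP position; "tcp_rot": TCP orientation; "contact_force": force on the tool from outside, world axes, zero at the start; "wrist_torque": the same for the moment, N m; "opening": opening from 0.0 (shut) to 1.0 (fully open); "grasp_force": force on a finger pad.
Only numpy, scipy, OpenCV 4.12 (cv2) and the standard library are available. Lean on these libraries where they do the work, as an engineer would, in place of code of your own. Each camera call takes 0.05 s, during which the arm holds its last target. There are 200 camera calls.

## Working session

There is one attempt and no reset: what is moved stays moved. The work goes in short steps, Python scripts to look and compute and a shell command to move; the robot and the scene stay as the last step left them, time stands still between calls to the robot, and variables do not carry over. Pictures are saved under pics/ and viewed, at most 14 in all, crops included, and the job is handed in when it is done.

```bash
mkdir -p pics
python3 - <<'E'
from rig import r, eyes
import cv2
s=r.sense();print(s)
for n in ("top","scene"):
    f=eyes.grab_frame(n);cv2.imwrite(f"pics/{n}0.png",f["img"]);print(n,{k:v for k,v in f.items() if k!="img"})
f=eyes.grab_frame("wrist");print({k:v for k,v in f.items() if k!="img"})
E
```

```text
{'clock': 0.0, 'qpos': array([-1.31243206e+00,  3.53657606e-01,  1.63413769e+00, -1.01092200e-07,
        1.15516874e+00, -2.41469962e-03]), 'qvel': array([ 9.66908551e-04,  1.68246248e-04,  6.21497466e-04,  5.96446251e-05,
       -1.77627222e-03, -5.70029757e-04]), 'joint_efforts': array([ 3.88947810e-03, -6.05239105e+01, -3.42066908e+01,  3.36583998e-04,
        9.46433516e-03,  6.34487023e-06]), 'eef_pos': array([ 161.02321428, -603.44065317,  247.55422526]), 'tcp_rot': array([-3.14022128e+00, -3.21903079e-06,  2.60779003e-01]), 'contact_force': array([-0.7789289 , -1.64136549, -0.03364513]), 'wrist_torque': array([-0.06389228,  0.00025229,  0.00881172]), 'grasp_force': 0.0, 'opening': 1.0031083628207482}
top {'fx': 426.2604196320569, 'fy': 426.2604196320569, 'cx': 319.59776995537817, 'cy': 192.76325877363624, 'R': array([[ 0.02545085, -0.99954891, -0.01594489],
       [-0.99221307, -0.02331231, -0.12235099],
       [ 0.12192408,  0.01893467, -0.9923588 ]]), 't': array([-25.13403147, 600.78655102, 940.80732953])}
scene {'fx': 392.3256303992037, 'fy': 392.3256303992037, 'cx': 321.3956594355944, 'cy': 201.96432490705604, 'R': array([[ 0.00741703,  0.99989298,  0.01261015],
       [ 0.69360465,  0.0039396 , -0.72034511],
       [-0.7203177 ,  0.01408928, -0.6935012 ]]), 't': array([  -2.39056258, -371.07365598, 1517.88478214])}
{'fx': 309.70691628693146, 'fy': 309.70691628693146, 'cx': 324.41948098772883, 'cy': 192.11405012920343, 'hand_eye': array([[ 1.18899055e-03, -9.60909914e-01, -2.76858672e-01,
         7.00668416e+01],
       [ 9.99999203e-01,  1.02516340e-03,  7.36476591e-04,
        -5.91406611e-01],
       [-4.23862280e-04, -2.76859327e-01,  9.60910367e-01,
        -1.25446041e+02],
       [ 0.00000000e+00,  0.00000000e+00,  0.00000000e+00,
         1.00000000e+00]])}
```

View pics/top0.png

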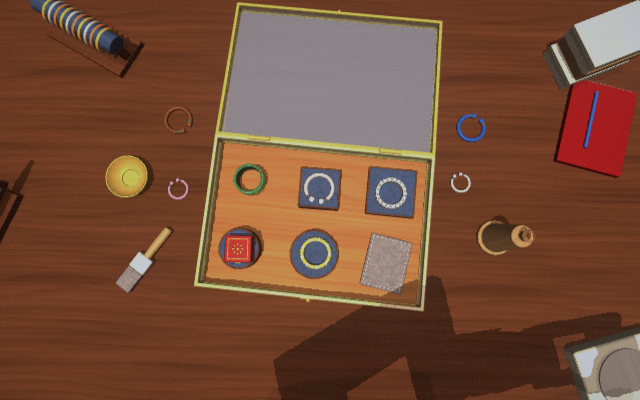

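View pics/scene0.png

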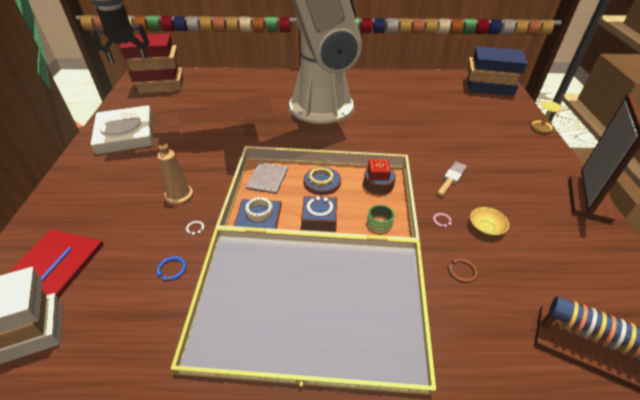

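The top view shows the kada on the tall square stand (320,187), with its gap facing the robot. The box is on the tall round (238,248), the kundan on the low round (315,253) and the bone on the low square (391,192). The pad is at (386,263) and the glass stack at (250,179). The other kadas outside the case are lookalikes.

Plan:
1. kundan → pad
2. kada → low round
3. bone → tall square
4. box → low square
5. kundan → tall round

```bash
cat > h.py <<'E'
import numpy as np, cv2
from rig import r, eyes
from scipy.spatial.transform import Rotation as Ro
def ray(f,uv,z,pose=None):
    """pixel(s) -> world points on plane z (mm)"""
    uv=np.atleast_2d(np.asarray(uv,float)); x=(uv[:,0]-f["cx"])/f["fx"]; y=(uv[:,1]-f["cy"])/f["fy"]
    if "R" in f:
        d=np.c_[x,y,np.ones(len(x))]@f["R"]; o=-f["R"].T@f["t"]
    else:
        th=np.hypot(x,y)+1e-12; d=np.c_[np.sin(th)*x/th,np.sin(th)*y/th,np.cos(th)]
        p,rot=pose; Rt=Ro.from_euler("xyz",rot).as_matrix(); H=f["hand_eye"]
        d=d@H[:3,:3].T@Rt.T; o=Rt@H[:3,3]+p
    return o+d*((z-o[2])/d[:,2])[:,None]
def wrist():
    s=r.sense(); return eyes.grab_frame("wrist"),(np.array(s["eef_pos"]),np.array(s["tcp_rot"]))
E
python3 - <<'E'
from h import *
f=eyes.grab_frame("top");img=f["img"]
hsv=cv2.cvtColor(img,cv2.COLOR_BGR2HSV)
cv2.imwrite("pics/crop.png",cv2.resize(img[130:315,190:440],None,fx=3.2,fy=3.2,interpolation=cv2.INTER_CUBIC))
H,S,V=[hsv[...,i].astype(int) for i in range(3)]
def rep(name,mask,box,z,dil=0):
    m=np.zeros(mask.shape,np.uint8);x0,y0,x1,y1=box;m[y0:y1,x0:x1]=mask[y0:y1,x0:x1]*255
    m=cv2.morphologyEx(m,cv2.MORPH_CLOSE,np.ones((3,3)))
    c=max(cv2.findContours(m,cv2.RETR_EXTERNAL,cv2.CHAIN_APPROX_NONE)[0],key=cv2.contourArea)
    P=ray(f,c[:,0,:],z)[:,:2].astype(np.float32)
    rc=cv2.minAreaRect(P);ce,ra=cv2.minEnclosingCircle(P)
    print(name,"rect",np.round(rc[0],1),np.round(rc[1],1),round(rc[2],1),"circ",np.round(ce,1),round(ra,1))
blue=(H>100)&(H<130)&(S>60)
rep("kundan",(H>20)&(H<35)&(S>70)&(V>90),(295,230,335,275),40)
rep("bone",(S<70)&(V>120),(370,170,412,212),52)
rep("kada",(S<70)&(V>130),(300,168,340,207),58)
rep("box",((H<8)|(H>172))&(S>150)&(V>100),(220,230,258,268),86)
rep("green",(H>40)&(H<90)&(S>60),(225,155,275,200),52)
low=lambda b:b
rep("low_round",blue|((H>20)&(H<35)&(V>90)),(285,222,345,283),28)
rep("low_sq",blue|(S<70)&(V>90),(362,163,420,220),28)
rep("tall_sq",blue|(S<70)&(V>90),(295,160,345,213),52)
rep("tall_rd",blue|((H<8)|(H>172))&(S>150),(215,225,263,272),52)
rep("pad",(S<60)&(V>70),(355,228,415,297),22)
E
```

```text
kundan rect [465.6  -4.7] [69.  69.7] 1.5 circ [465.   -4.3] 35.7
bone rect [ 603.9 -171.3] [70.3 71.9] 1.3 circ [ 604.1 -170.5] 36.9
kada rect [616.5  -9.2] [67.4 56.2] 80.5 circ [610.5  -8.6] 34.3
box rect [470.1 162. ] [56.7 58.3] 89.7 circ [470.5 161.9] 39.0
green rect [627.2 150.5] [69.3 68.2] 2.9 circ [626.8 150.5] 36.3
low_round rect [462.  -1.] [99.3 99.3] 46.5 circ [462.4  -0.6] 50.9
low_sq rect [ 609.6 -175. ] [104.4 104.7] 85.6 circ [ 609.5 -174.6] 72.6
tall_sq rect [611.7  -9.1] [84.1 84.8] 87.1 circ [611.9  -9.1] 57.3
tall_rd rect [471.3 167.9] [79.6 80.6] 1.5 circ [470.4 167.3] 41.8
pad rect [ 446.1 -164.6] [ 93.7 117.4] 77.0 circ [ 445.5 -164.7] 72.6
```

View pics/crop.png

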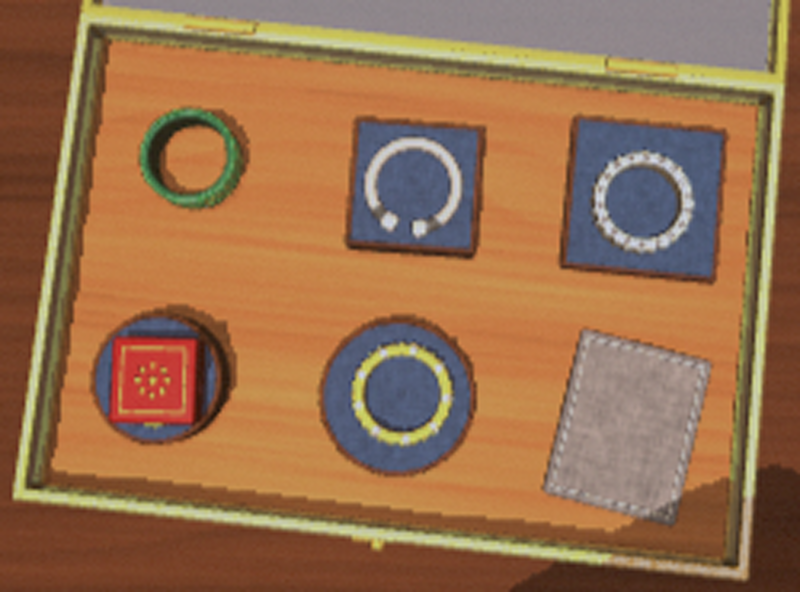

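```bash
python3 -m inch '[[0,0,0,0,0,7.5,-1],[0,0,0,0,0,7.44,-1]]' 40
python3 -m inch '[[0.019,-0.0375,0,0,0,0,-1],[0.019,-0.0375,0,0,0,0,-1],[0.019,-0.0375,0,0,0,0,-1],[0.019,-0.0375,0,0,0,0,-1],[0.019,-0.0375,0,0,0,0,-1],[0.019,-0.0375,0,0,0,0,-1],[0.019,-0.0375,0,0,0,0,-1],[0.019,-0.0375,0,0,0,0,-1]]'
python3 -m inch '[[0.019,-0.0375,0.01,0,0,0,-1],[0.019,-0.0375,0.01,0,0,0,-1],[0.019,-0.0375,0.01,0,0,0,-1],[0.019,-0.0375,0.01,0,0,0,-1],[0.019,-0.0375,0.01,0,0,0,-1],[0.019,-0.0375,0.01,0,0,0,-1],[0.019,-0.0375,0.01,0,0,0,-1],[0,0,0,0,0,0,-1]]'
```

```text
clock: 0.4
eef_pos: [161.1, -603.7, 248.0]
tcp_rot: [-3.141, 0.0, -0.005]
contact_force: [-0.3, 0.7, 0.3]
opening: 0.997
grasp_force: 0.0
clock: 1.2
eef_pos: [313.5, -302.3, 248.4]
tcp_rot: [3.141, -0.0, -0.0]
contact_force: [1.6, -0.2, 0.4]
opening: 1.004
grasp_force: 0.0
clock: 2.0
eef_pos: [447.4, -37.8, 177.4]
tcp_rot: [-3.141, 0.0, 0.004]
contact_force: [-1.0, -0.5, 0.6]
opening: 1.003
grasp_force: 0.0
```

Run:
```python
from h import *
f,p=wrist();cv2.imwrite("pics/w1.png",f["img"]);print(p)
hsv=cv2.cvtColor(f["img"],cv2.COLOR_BGR2HSV);H,S,V=[hsv[...,i].astype(int) for i in range(3)]
for n,(lo,hi,s,z) in {"yellow":(20,35,90,40),"blue":(100,130,60,28)}.items():
    m=cv2.morphologyEx((((H>lo)&(H<hi)&(S>s)&(V>60))*255).astype(np.uint8),cv2.MORPH_CLOSE,np.ones((5,5)))
    for c in cv2.findContours(m,cv2.RETR_EXTERNAL,cv2.CHAIN_APPROX_NONE)[0]:
        if cv2.contourArea(c)>600:
            P=ray(f,c[:,0,:],z,p)[:,:2].astype(np.float32);rc=cv2.minAreaRect(P)
            print(n,c[:,0].mean(0).round(),np.round(rc[0],1),np.round(rc[1],1),round(rc[2],1))
```

```text
(array([447.40154813, -37.76719336, 177.37214691]), array([-3.14056464e+00,  3.25971790e-04,  3.92525065e-03]))
yellow [317. 273.] [356.  -30.8] [161.6  13.9] 83.0
yellow [208. 222.] [412.1  84.6] [192.7  13.7] 85.4
yellow [204. 200.] [434.5  76. ] [97.9 18. ] 83.8
yellow [ 98. 172.] [462.6 204.7] [53.4 53.8] 0.6
yellow [200. 155.] [476.1  75.8] [54.3 29.1] 85.2
yellow [276. 162.] [467.7   3. ] [58.5 72.4] 81.3
yellow [249.  67.] [549.5  39.8] [131.8  23.5] 88.5
yellow [535. 158.] [ 497.2 -235.1] [ 71.3 319. ] 85.1
yellow [519. 126.] [ 510.2 -230.2] [ 11.6 264.4] 84.0
yellow [ 85. 163.] [514.9 177.3] [193.6 290.3] 85.7
blue [284. 162.] [ 4.641e+02 -2.000e-01] [102.4 102.1] 89.0
blue [471.  19.] [ 607.2 -176.3] [44.4 43.3] 11.0
blue [471.  40.] [ 602.6 -174.2] [104.3  86.4] 85.7
blue [289.  20.] [596.6  -5. ] [92.1 40.2] 87.5
```

View pics/w1.png

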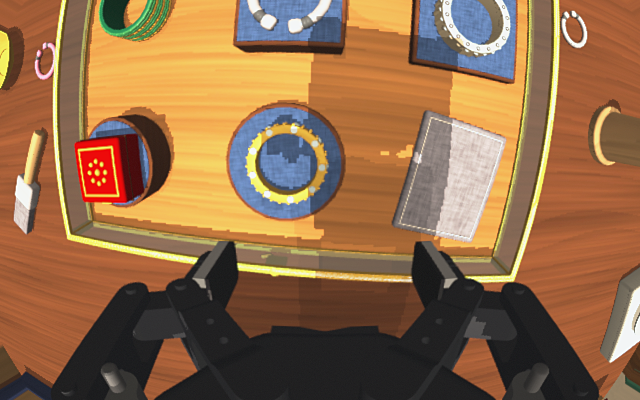

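The wrist view shows the kundan at about (287,162) on the low round stand (284,162). It agrees with the top view to about 2 mm.

```bash
python3 -m inch '[[0.009,-0.0165,0.02,0,0,0,-1],[0.009,-0.0165,0.02,0,0,0,-1],[0,0,0.025,0,0,0,-1],[0,0,0.025,0,0,0,-1],[0,0,0.025,0,0,0,-1],[0,0,0,0,0,0,-1],[0,0,0,0,0,0,-1]]'
for i in 1; do python3 -m inch '[[0,0,0.008,0,0,0,-1],[0,0,0,0,0,0,-1],[0,0,0,0,0,0,-1]]'; done
python3 -m inch '[[0,0,0.004,0,0,0,-1],[0,0,0,0,0,0,-1],[0,0,0,0,0,0,-1]]'
python3 - <<'E'
from h import *
f=eyes.grab_frame("wrist");cv2.imwrite("pics/w2.png",f["img"])
E
```

```text
clock: 2.75
eef_pos: [463.8, -9.1, 63.6]
tcp_rot: [3.141, 0.001, -0.001]
contact_force: [-0.8, 1.0, 0.3]
opening: 0.999
grasp_force: 0.0
clock: 3.05
eef_pos: [464.4, -8.5, 55.8]
tcp_rot: [3.142, -0.001, -0.0]
contact_force: [-0.2, 0.5, -0.7]
opening: 1.004
grasp_force: 0.0
clock: 3.35
eef_pos: [464.1, -8.3, 51.3]
tcp_rot: [-3.142, 0.0, 0.0]
contact_force: [0.0, 0.7, -0.3]
opening: 1.003
grasp_force: 0.0
```

View pics/w2.png

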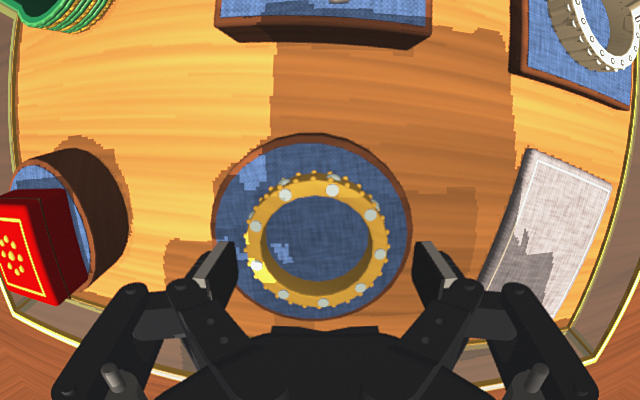

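The ring is centred at about (317,228) and the jaw centre is near column 325, so I'll shift about +4 mm in y and go down until I feel contact.

```bash
python3 -m inch '[[0.001,-0.004,0.003,0,0,0,-1],[0,0,0.003,0,0,0,-1],[0,0,0,0,0,0,-1],[0,0,0,0,0,0,-1]]'
python3 -m inch '[[0,0,0.003,0,0,0,-1],[0,0,0,0,0,0,-1],[0,0,0,0,0,0,-1]]'
python3 -m inch '[[0,0,0.003,0,0,0,-1],[0,0,0,0,0,0,-1],[0,0,0,0,0,0,-1]]'
```

```text
clock: 3.8
eef_pos: [465.0, -4.3, 45.1]
tcp_rot: [-3.142, 0.001, 0.0]
contact_force: [0.4, 0.2, -0.3]
opening: 0.999
grasp_force: 0.0
clock: 4.1
eef_pos: [465.1, -4.4, 42.2]
tcp_rot: [-3.142, 0.0, -0.0]
contact_force: [0.5, 0.2, -0.1]
opening: 1.001
grasp_force: 0.0
clock: 4.4
eef_pos: [465.0, -4.4, 39.2]
tcp_rot: [-3.142, 0.0, 0.0]
contact_force: [-0.1, -1.4, 1.0]
opening: 0.997
grasp_force: 0.0
```

```bash
python3 -m inch '[[0,0,0,0,0,0,-0.4],[0,0,0,0,0,0,-0.2],[0,0,0,0,0,0,0],[0,0,0,0,0,0,0.2],[0,0,0,0,0,0,0.2]]' 25
python3 -m inch '[[0,0,-0.01,0,0,0,0.2],[0,0,-0.015,0,0,0,0.2],[0,0,-0.02,0,0,0,0.2],[0,0,-0.025,0,0,0,0.2],[0,0,0,0,0,0,0.2],[0,0,0,0,0,0,0.2]]'
python3 - <<'E'
from h import *
f=eyes.grab_frame("wrist");cv2.imwrite("pics/w3.png",f["img"])
E
```

```text
clock: 4.9
eef_pos: [465.2, -4.4, 39.6]
tcp_rot: [3.142, -0.0, 0.0]
contact_force: [-0.9, 0.3, 4.9]
opening: 0.811
grasp_force: 27.0
clock: 5.5
eef_pos: [465.5, -4.3, 109.9]
tcp_rot: [3.142, -0.002, 0.0]
contact_force: [0.8, -0.2, -0.8]
opening: 0.807
grasp_force: 28.9
```

View pics/w3.png

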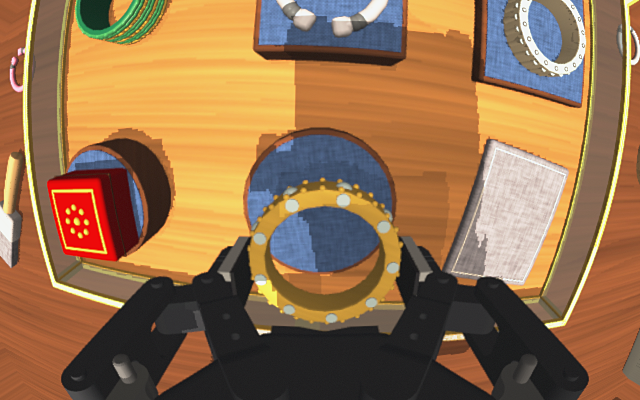

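The kundan is held level at about (325,250). Next it goes to the pad.

```bash
python3 -m inch '[[-0.005,0.02,0,0,0,0,0.2],[-0.005,0.035,0,0,0,0,0.2],[-0.005,0.035,0,0,0,0,0.2],[-0.0045,0.035,0,0,0,0,0.2],[0,0.025,0,0,0,0,0.2],[0,0.010,0,0,0,0,0.2],[0,0,0.02,0,0,0,0.2],[0,0,0.02,0,0,0,0.2]]'
python3 -m inch '[[0,0,0.015,0,0,0,0.2],[0,0,0.01,0,0,0,0.2],[0,0,0.006,0,0,0,0.2],[0,0,0.003,0,0,0,0.2],[0,0,0,0,0,0,0.2],[0,0,0,0,0,0,0.2],[0,0,0,0,0,0,0.2]]'
```

```text
clock: 6.35
eef_pos: [445.6, -164.4, 68.5]
tcp_rot: [-3.141, -0.0, -0.001]
contact_force: [0.5, 0.2, -0.2]
opening: 0.804
grasp_force: 28.9
clock: 7.05
eef_pos: [446.0, -164.5, 35.8]
tcp_rot: [3.141, -0.001, 0.0]
contact_force: [0.1, -0.1, 0.0]
opening: 0.806
grasp_force: 28.9
```

```bash
python3 -m inch '[[0,0,0.0015,0,0,0,0.2],[0,0,0,0,0,0,0.2],[0,0,0,0,0,0,-1],[0,0,0,0,0,0,-1],[0,0,0,0,0,0,-1],[0,0,0,0,0,0,-1],[0,0,0,0,0,0,-1],[0,0,0,0,0,0,-1]]'
python3 -m inch '[[0,0,-0.02,0,0,0,-1],[0,0,-0.03,0,0,0,-1],[0,0,-0.04,0,0,0,-1],[0,0,-0.04,0,0,0,-1],[0,0,-0.02,0,0,0,-1],[0,0,0,0,0,0,-1]]'
python3 -m inch '[[0.02,-0.01,0,0,0,0,-1],[0.025,-0.025,0,0,0,0,-1],[0.025,-0.03,0,0,0,0,-1],[0.025,-0.03,0,0,0,0,-1],[0.015,-0.03,0,0,0,0,-1],[0.010,-0.03,0,0,0,0,-1],[0,0,0,0,0,0,-1],[0,0,0,0,0,0,-1]]'
python3 - <<'E'
from h import *
f,p=wrist();cv2.imwrite("pics/w4.png",f["img"])
t=eyes.grab_frame("top");cv2.imwrite("pics/t4.png",t["img"])
hsv=cv2.cvtColor(f["img"],cv2.COLOR_BGR2HSV);H,S,V=[hsv[...,i].astype(int) for i in range(3)]
m=((S<60)&(V>140)).astype(np.uint8)*255
for c in cv2.findContours(m,cv2.RETR_EXTERNAL,cv2.CHAIN_APPROX_NONE)[0]:
    if cv2.contourArea(c)>500:
        P=ray(f,c[:,0,:],56.5,p)[:,:2].astype(np.float32);print(c[:,0].mean(0).round(),cv2.minAreaRect(P),cv2.minEnclosingCircle(P))
E
```

```text
clock: 7.85
eef_pos: [445.7, -164.4, 33.8]
tcp_rot: [3.142, -0.0, 0.0]
contact_force: [-0.2, -0.6, -0.0]
opening: 1.001
grasp_force: 0.0
clock: 8.45
eef_pos: [447.4, -165.0, 186.8]
tcp_rot: [3.14, -0.005, 0.0]
contact_force: [-0.6, 0.7, -0.3]
opening: 1.004
grasp_force: 0.0
clock: 9.25
eef_pos: [564.9, -8.9, 182.4]
tcp_rot: [3.141, 0.002, 0.002]
contact_force: [0.4, -0.4, -0.8]
opening: 1.0
grasp_force: 0.0
[622. 351.] ((203.4931182861328, -616.2559814453125), (240.4603729248047, 133.51080322265625), 42.386173248291016) ((224.578125, -639.3582763671875), 125.35545349121094)
[ 55. 274.] ((443.58941650390625, 356.3386535644531), (36.46631622314453, 75.00850677490234), 52.73815155029297) ((442.9285583496094, 355.5343017578125), 40.497066497802734)
[472. 249.] ((498.3488464355469, -152.14659118652344), (80.35853576660156, 48.86991500854492), 76.33760833740234) ((497.999267578125, -152.22561645507812), 46.69809341430664)
[492. 144.] ((607.3463745117188, -165.55621337890625), (69.06848907470703, 70.80423736572266), 6.924144268035889) ((607.2941284179688, -165.69219970703125), 35.798126220703125)
[326. 122.] ((618.2221069335938, -9.355072021484375), (68.83612823486328, 57.10219192504883), 79.16651153564453) ((613.243408203125, -8.53458023071289), 34.66727066040039)
[324.  57.] ((633.296875, -30.2244873046875), (543.9630737304688, 151.63140869140625), 85.45027160644531) ((634.6323852539062, -25.744308471679688), 277.4263610839844)
[341.   9.] ((728.1246337890625, -18.396194458007812), (62.00829315185547, 444.361572265625), 1.02308988571167) ((734.7921752929688, -18.796995162963867), 222.84474182128906)
```

View pics/w4.png

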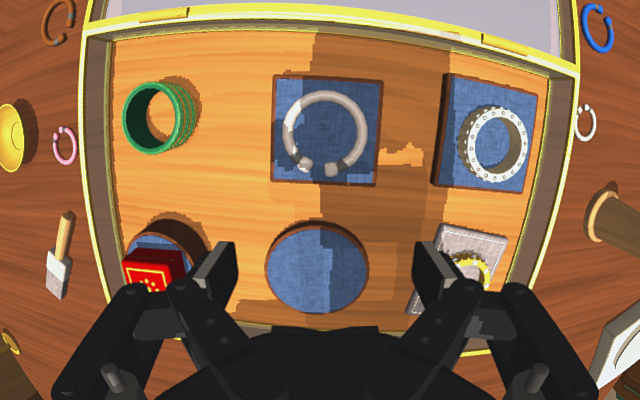

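The kada is at about (326,130), gap toward the robot and slightly left, measured at (612,-9). The kundan is lying on the pad. Now I'll grasp the kada.

```bash
python3 -m inch '[[0.015,0,0.015,0,0,0,-1],[0.02,0,0.02,0,0,0,-1],[0.012,0,0.03,0,0,0,-1],[0,0,0.025,0,0,0,-1],[0,0,0.018,0,0,0,-1],[0,0,0,0,0,0,-1],[0,0,0,0,0,0,-1]]'
```

```text
clock: 10.05
eef_pos: [612.3, -10.2, 75.9]
tcp_rot: [3.142, 0.001, -0.001]
contact_force: [0.2, -0.1, 0.7]
opening: 1.0
grasp_force: 0.0
```

```bash
python3 -m inch '[[0,-0.0015,0.006,0,0,0,-1],[0,0,0.006,0,0,0,-1],[0,0,0,0,0,0,-1],[0,0,0,0,0,0,-0.4],[0,0,0,0,0,0,0],[0,0,0,0,0,0,0.2],[0,0,0,0,0,0,0.2],[0,0,0,0,0,0,0.2]]' 25
python3 -m inch '[[0,0,-0.008,0,0,0,0.2],[0,0,-0.012,0,0,0,0.2],[0,0,-0.02,0,0,0,0.2],[0,0,-0.02,0,0,0,0.2],[0,0,0,0,0,0,0.2],[0,0,0,0,0,0,0.2]]'
python3 - <<'E'
from h import *
f=eyes.grab_frame("wrist");cv2.imwrite("pics/w5.png",f["img"])
E
```

```text
clock: 10.85
eef_pos: [612.8, -7.8, 64.2]
tcp_rot: [-3.142, -0.001, 0.0]
contact_force: [-0.5, 0.6, 5.2]
opening: 0.798
grasp_force: 28.2
clock: 11.45
eef_pos: [612.9, -7.8, 124.4]
tcp_rot: [3.142, -0.001, 0.0]
contact_force: [-0.2, 0.4, -0.6]
opening: 0.791
grasp_force: 28.5
```

View pics/w5.png

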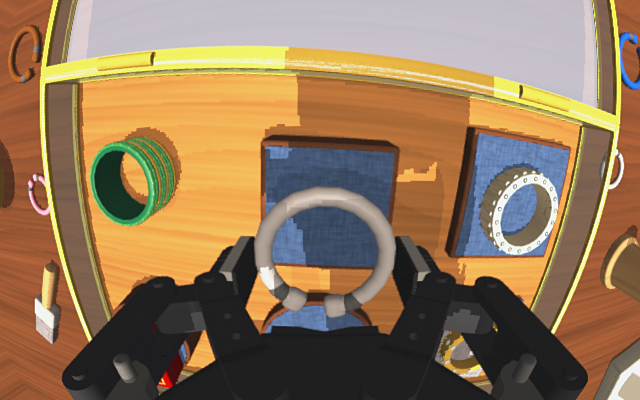

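The kada is held level at about (325,255). It goes to the low round stand at (463,-0.5).

```bash
python3 -m inch '[[-0.02,-0.002,0,0,0,0,0.2],[-0.03,-0.002,0,0,0,0,0.2],[-0.035,-0.002,0,0,0,0,0.2],[-0.035,-0.0013,0,0,0,0,0.2],[-0.02,0,0,0,0,0,0.2],[-0.01,0,0,0,0,0,0.2],[0,0,0.02,0,0,0,0.2],[0,0,0.025,0,0,0,0.2]]'
python3 -m inch '[[0,0,0.02,0,0,0,0.2],[0,0,0.01,0,0,0,0.2],[0,0,0.005,0,0,0,0.2],[0,0,0.003,0,0,0,0.2],[0,0,0,0,0,0,0.2],[0,0,0,0,0,0,0.2],[0,0,0,0,0,0,0.2]]'
```

```text
clock: 12.3
eef_pos: [464.0, -0.6, 78.9]
tcp_rot: [3.142, -0.003, -0.0]
contact_force: [0.1, -0.6, -0.3]
opening: 0.792
grasp_force: 28.6
clock: 13.0
eef_pos: [463.1, -0.6, 41.4]
tcp_rot: [-3.142, -0.001, 0.0]
contact_force: [-0.8, -0.1, -0.2]
opening: 0.797
grasp_force: 28.5
```

```bash
python3 -m inch '[[0,0,0.001,0,0,0,0.2],[0,0,0,0,0,0,0.2],[0,0,0,0,0,0,-1],[0,0,0,0,0,0,-1],[0,0,0,0,0,0,-1],[0,0,0,0,0,0,-1],[0,0,0,0,0,0,-1]]'
python3 -m inch '[[0,0,-0.02,0,0,0,-1],[0,0,-0.03,0,0,0,-1],[0,0,-0.04,0,0,0,-1],[0,0,-0.04,0,0,0,-1],[0.01,0.015,-0.02,0,0,0,-1],[0.02,0.02,0,0,0,0,-1],[0.025,0.025,0,0,0,0,-1],[0.025,0.025,0,0,0,0,-1]]'
python3 -m inch '[[0.02,0.025,0,0,0,0,-1],[0.01,0.025,0,0,0,0,-1],[0.01,0.02,0,0,0,0,-1],[0,0.014,0,0,0,0,-1],[0,0,0,0,0,0,-1],[0,0,0,0,0,0,-1]]'
python3 - <<'E'
from h import *
f,p=wrist();cv2.imwrite("pics/w6.png",f["img"]);print(p)
hsv=cv2.cvtColor(f["img"],cv2.COLOR_BGR2HSV);H,S,V=[hsv[...,i].astype(int) for i in range(3)]
for n,m,z in (("white",(S<60)&(V>140),52),("blue52",(H>100)&(H<130)&(S>60),52),("blue28",(H>100)&(H<130)&(S>60),28)):
  for c in cv2.findContours(cv2.morphologyEx(m.astype(np.uint8)*255,cv2.MORPH_CLOSE,np.ones((5,5))),cv2.RETR_EXTERNAL,cv2.CHAIN_APPROX_NONE)[0]:
    if cv2.contourArea(c)>1500:
        P=ray(f,c[:,0,:],z,p)[:,:2].astype(np.float32);rc=cv2.minAreaRect(P);print(n,c[:,0].mean(0).round(),*[np.round(a,1) for a in rc])
E
```

```text
clock: 13.7
eef_pos: [462.6, -0.5, 39.7]
tcp_rot: [-3.142, 0.0, 0.0]
contact_force: [0.4, 0.4, 1.1]
opening: 1.001
grasp_force: 0.0
clock: 14.5
eef_pos: [543.4, -86.4, 190.2]
tcp_rot: [3.142, -0.001, 0.0]
contact_force: [0.1, 1.0, 0.2]
opening: 0.998
grasp_force: 0.0
clock: 15.1
eef_pos: [581.9, -169.1, 189.5]
tcp_rot: [-3.141, 0.001, -0.001]
contact_force: [-0.0, -0.7, 0.2]
opening: 0.999
grasp_force: 0.0
(array([ 581.85213376, -169.09537812,  189.53668805]), array([-3.14099904e+00,  8.94858833e-04, -5.82395169e-04]))
white [318. 288.] [ 470.3 -167.3] [ 80.8 102.9] 77.1
white [237. 125.] [570.3   8.8] [536.  284.3] 85.4
white [226.  24.] [758.7 -32.4] [454.1  84.4] 85.0
blue52 [160. 153.] [613.1  -8.7] [84.2 84. ] 87.3
blue52 [331. 147.] [ 614.6 -174.3] [95.1 95.1] 85.7
blue28 [160. 153.] [609.6   5.9] [91.8 91.7] 87.3
blue28 [331. 147.] [ 611.2 -174.8] [103.8 103.7] 85.7
```

View pics/w6.png

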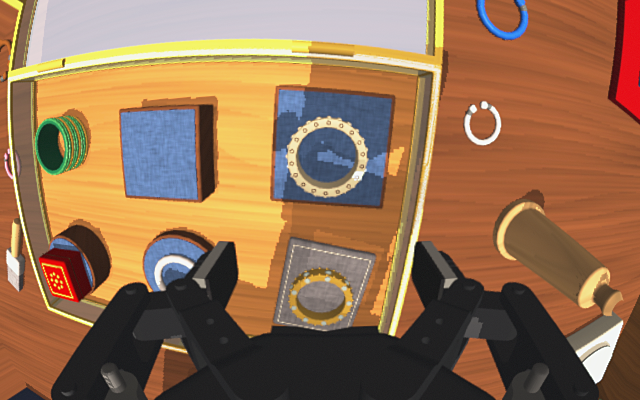

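The bone bangle is at about (328,156) on the low square stand, roughly (606,-171). The kada sits on the low round stand at (185,275) and the kundan on the pad at (320,297).

```bash
python3 -m inch '[[0.01,0.001,0.02,0,0,0,-1],[0.01,0.001,0.03,0,0,0,-1],[0.0045,0,0.03,0,0,0,-1],[0,0,0.03,0,0,0,-1],[0,0,0.018,0,0,0,-1],[0,0,0,0,0,0,-1],[0,0,0,0,0,0,-1]]'
python3 -m inch '[[0,0,0.01,0,0,0,-1],[0,0,0.0095,0,0,0,-1],[0,0,0,0,0,0,-1],[0,0,0,0,0,0,-0.4],[0,0,0,0,0,0,0],[0,0,0,0,0,0,0.2],[0,0,0,0,0,0,0.2],[0,0,0,0,0,0,0.2]]' 25
python3 -m inch '[[0,0,-0.01,0,0,0,0.2],[0,0,-0.02,0,0,0,0.2],[0,0,-0.03,0,0,0,0.2],[0,0,-0.04,0,0,0,0.2],[0,0,0,0,0,0,0.2],[0,0,0,0,0,0,0.2]]'
python3 - <<'E'
from h import *
f=eyes.grab_frame("wrist");cv2.imwrite("pics/w7.png",f["img"])
E
```

```text
clock: 15.85
eef_pos: [607.1, -170.8, 62.2]
tcp_rot: [-3.141, 0.0, 0.001]
contact_force: [-0.4, 0.2, 0.1]
opening: 1.0
grasp_force: 0.0
clock: 16.65
eef_pos: [607.4, -171.7, 42.6]
tcp_rot: [3.141, -0.001, 0.0]
contact_force: [0.1, 0.2, 2.6]
opening: 0.802
grasp_force: 28.7
clock: 17.25
eef_pos: [607.7, -171.7, 143.7]
tcp_rot: [3.141, -0.002, 0.0]
contact_force: [-0.0, -0.2, -0.7]
opening: 0.804
grasp_force: 28.6
```

View pics/w7.png

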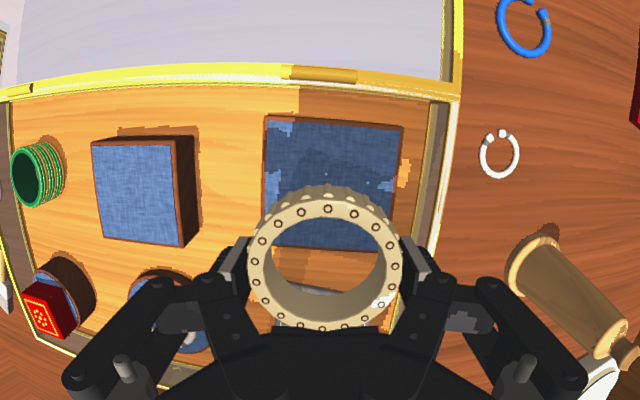

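The bone bangle is held level at about (325,265). It goes to the tall square stand.

```bash
python3 -m inch '[[0.005,-0.0177,0,0,0,0,0.2],[0,-0.03,0,0,0,0,0.2],[0,-0.035,0,0,0,0,0.2],[0,-0.035,0,0,0,0,0.2],[0,-0.03,0,0,0,0,0.2],[0,-0.015,0,0,0,0,0.2],[0,0,0.02,0,0,0,0.2],[0,0,0.025,0,0,0,0.2]]'
python3 -m inch '[[0,0,0.015,0,0,0,0.2],[0,0,0.010,0,0,0,0.2],[0,0,0.004,0,0,0,0.2],[0,0,0.002,0,0,0,0.2],[0,0,0,0,0,0,0.2],[0,0,0,0,0,0,0.2],[0,0,0,0,0,0,0.2]]'
```

```text
clock: 18.1
eef_pos: [612.6, -7.8, 97.0]
tcp_rot: [3.142, -0.001, 0.001]
contact_force: [0.9, 0.1, -1.3]
opening: 0.801
grasp_force: 28.6
clock: 18.8
eef_pos: [612.6, -8.9, 66.8]
tcp_rot: [-3.142, -0.001, -0.0]
contact_force: [-0.2, -0.1, -1.0]
opening: 0.802
grasp_force: 28.6
```

```bash
python3 -m inch '[[0,0,0.0005,0,0,0,0.2],[0,0,0,0,0,0,0.2],[0,0,0,0,0,0,-1],[0,0,0,0,0,0,-1],[0,0,0,0,0,0,-1],[0,0,0,0,0,0,-1],[0,0,0,0,0,0,-1]]'
python3 -m inch '[[0,0,-0.02,0,0,0,-1],[0,0,-0.03,0,0,0,-1],[0,0,-0.04,0,0,0,-1],[0,0,-0.03,0,0,0,-1],[-0.02,-0.015,-0.01,0,0,0,-1],[-0.025,-0.025,-0.01,0,0,0,-1],[-0.03,-0.03,0,0,0,0,-1],[-0.03,-0.03,0,0,0,0,-1]]'
python3 -m inch '[[-0.03,-0.03,0,0,0,0,-1],[-0.02,-0.02,0,0,0,0,-1],[-0.015,-0.015,0,0,0,0,-1],[0,-0.006,0,0,0,0,-1],[0,0,0,0,0,0,-1],[0,0,0,0,0,0,-1]]'
python3 - <<'E'
from h import *
f,p=wrist();cv2.imwrite("pics/w8.png",f["img"]);print(p)
hsv=cv2.cvtColor(f["img"],cv2.COLOR_BGR2HSV);H,S,V=[hsv[...,i].astype(int) for i in range(3)]
red=((H<8)|(H>172))&(S>150)&(V>60)
for n,m,z in (("red",red,86),("blue28",(H>100)&(H<130)&(S>60),28),("red|blue",red|(H>100)&(H<130)&(S>60),52)):
  for c in cv2.findContours(cv2.morphologyEx(m.astype(np.uint8)*255,cv2.MORPH_CLOSE,np.ones((5,5))),cv2.RETR_EXTERNAL,cv2.CHAIN_APPROX_NONE)[0]:
    if cv2.contourArea(c)>1500:
        P=ray(f,c[:,0,:],z,p)[:,:2].astype(np.float32);rc=cv2.minAreaRect(P);print(n,c[:,0].mean(0).round(),*[np.round(a,1) for a in rc])
E
```

```text
clock: 19.5
eef_pos: [612.1, -8.8, 65.7]
tcp_rot: [-3.142, 0.0, 0.0]
contact_force: [-0.5, 0.0, -0.3]
opening: 1.003
grasp_force: 0.0
clock: 20.3
eef_pos: [506.2, 91.8, 206.2]
tcp_rot: [-3.141, -0.001, -0.001]
contact_force: [0.3, 0.2, 0.3]
opening: 1.0
grasp_force: 0.0
clock: 20.9
eef_pos: [442.9, 161.9, 205.9]
tcp_rot: [3.142, -0.001, 0.0]
contact_force: [0.5, 0.9, 0.7]
opening: 0.998
grasp_force: 0.0
(array([442.92051273, 161.91861183, 205.87738414]), array([ 3.14152482e+00, -5.87427367e-04,  1.96078420e-04]))
red [324. 154.] [473.5 162.4] [58.  57.5] 1.3
blue28 [473. 156.] [ 4.646e+02 -1.000e-01] [102.  102.6] 4.8
blue28 [585.  52.] [ 612. -175.] [104.2 104.2] 85.5
red|blue [473. 156.] [468.4  12.7] [94.  94.5] 4.8
red|blue [321. 151.] [472.9 167.3] [82.6 82.5] 89.9
red|blue [585.  52.] [ 604.8 -147.8] [97.1 97. ] 85.5
```

View pics/w8.png

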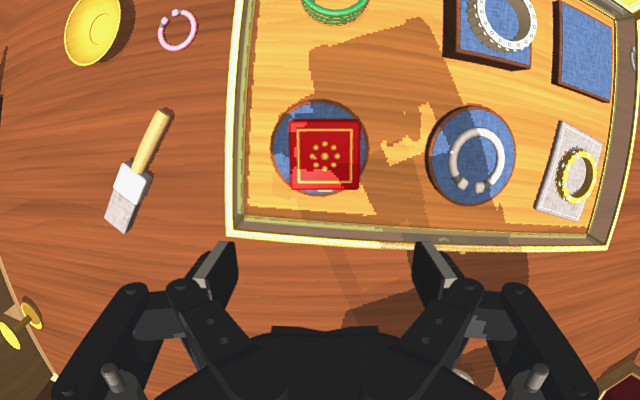

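The box top is at about (324,154), measured at (472,162) with yaw near 0. The tall round stand is at (472,167). Now I'll grasp the box.

```bash
python3 -m inch '[[0.01,0,0.01,0,0,0,-1],[0.012,0,0.02,0,0,0,-1],[0.007,0,0.03,0,0,0,-1],[0,0,0.03,0,0,0,-1],[0,0,0.02,0,0,0,-1],[0,0,0.01,0,0,0,-1],[0,0,0,0,0,0,-1],[0,0,0,0,0,0,-1]]'
python3 -m inch '[[0,0,0.008,0,0,0,-1],[0,0,0.006,0,0,0,-1],[0,0,0,0,0,0,-0.4],[0,0,0,0,0,0,0],[0,0,0,0,0,0,0.3],[0,0,0,0,0,0,0.3],[0,0,0,0,0,0,0.3],[0,0,0,0,0,0,0.3]]' 40
python3 -m inch '[[0,0,-0.01,0,0,0,0.3],[0,0,-0.02,0,0,0,0.3],[0,0,-0.03,0,0,0,0.3],[0,0,-0.04,0,0,0,0.3],[0,0,-0.01,0,0,0,0.3],[0,0,0,0,0,0,0.3],[0,0,0,0,0,0,0.3]]'
python3 - <<'E'
from h import *
f=eyes.grab_frame("wrist");cv2.imwrite("pics/w9.png",f["img"])
E
```

```text
clock: 21.75
eef_pos: [471.8, 162.0, 86.0]
tcp_rot: [-3.141, -0.0, -0.0]
contact_force: [0.2, -0.6, 0.6]
opening: 1.002
grasp_force: 0.0
clock: 22.55
eef_pos: [471.2, 162.2, 72.0]
tcp_rot: [-3.141, -0.0, 0.0]
contact_force: [-1.6, 0.3, 3.2]
opening: 0.674
grasp_force: 43.4
clock: 23.25
eef_pos: [470.5, 161.9, 181.1]
tcp_rot: [3.141, 0.001, 0.0]
contact_force: [-0.1, -0.1, -1.8]
opening: 0.666
grasp_force: 43.3
```

View pics/w9.png

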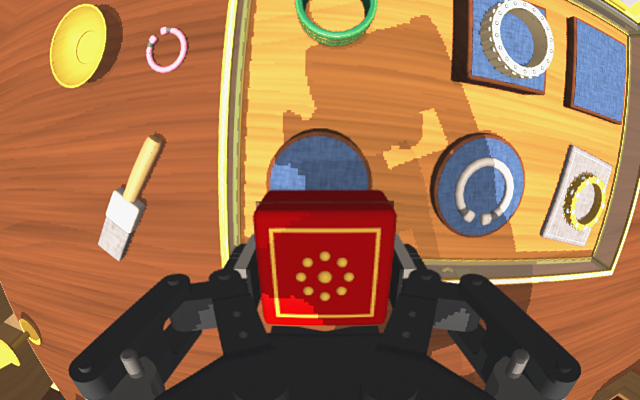

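The box is held level at about (325,270). It goes to the low square stand at (610,-175).

```bash
python3 -m inch '[[0.006,0.0167,0,0,0,0,0.3],[0.012,0.03,0,0,0,0,0.3],[0.016,0.035,0,0,0,0,0.3],[0.016,0.035,0,0,0,0,0.3],[0.016,0.035,0,0,0,0,0.3],[0.016,0.035,0,0,0,0,0.3],[0.016,0.035,0,0,0,0,0.3],[0.016,0.035,0,0,0,0,0.3]]'
python3 -m inch '[[0.014,0.035,0,0,0,0,0.3],[0.011,0.03,0,0,0,0,0.3],[0,0.015,0,0,0,0,0.3],[0,0,0.02,0,0,0,0.3],[0,0,0.03,0,0,0,0.3],[0,0,0.03,0,0,0,0.3],[0,0,0.02,0,0,0,0.3],[0,0,0,0,0,0,0.3]]'
```

```text
clock: 24.1
eef_pos: [584.5, -96.0, 179.6]
tcp_rot: [-3.141, 0.003, -0.0]
contact_force: [-0.5, 0.9, -1.9]
opening: 0.67
grasp_force: 43.3
clock: 24.9
eef_pos: [606.6, -173.1, 77.5]
tcp_rot: [-3.139, 0.008, 0.0]
contact_force: [-0.2, 0.7, -2.4]
opening: 0.673
grasp_force: 43.4
```

```bash
python3 -m inch '[[0,0,0.015,0,0,0,0.3],[0,0,0.008,0,0,0,0.3],[0,0,0.003,0,0,0,0.3],[0,0,0,0,0,0,0.3],[0,0,0,0,0,0,0.3],[0,0,0,0,0,0,0.3]]'
```

```text
clock: 25.5
eef_pos: [610.6, -174.7, 56.4]
tcp_rot: [3.141, -0.001, 0.0]
contact_force: [-0.1, -0.4, -1.6]
opening: 0.671
grasp_force: 43.5
```

```bash
python3 -m inch '[[0,0,0.005,0,0,0,0.3],[0,0,0.0025,0,0,0,0.3],[0,0,0,0,0,0,0.3],[0,0,0,0,0,0,0.3]]'
python3 -m inch '[[0,0,0.0005,0,0,0,0.3],[0,0,0,0,0,0,-1],[0,0,0,0,0,0,-1],[0,0,0,0,0,0,-1],[0,0,0,0,0,0,-1],[0,0,0,0,0,0,-1]]'
python3 -m inch '[[0,0,-0.02,0,0,0,-1],[0,0,-0.03,0,0,0,-1],[0,0,-0.04,0,0,0,-1],[-0.01,0,-0.03,0,0,0,-1],[-0.02,0,-0.01,0,0,0,-1],[-0.03,-0.005,0,0,0,0,-1],[-0.035,-0.005,0,0,0,0,-1],[-0.035,0,0,0,0,0,-1]]'
python3 -m inch '[[-0.035,0,0,0,0,0,-1],[-0.02,0,0,0,0,0,-1],[-0.01,0,0,0,0,0,-1],[0,0,0,0,0,0,-1],[0,0,0,0,0,0,-1]]'
python3 - <<'E'
from h import *
f,p=wrist();cv2.imwrite("pics/w10.png",f["img"]);print(p)
t=eyes.grab_frame("top")
hsv=cv2.cvtColor(f["img"],cv2.COLOR_BGR2HSV);H,S,V=[hsv[...,i].astype(int) for i in range(3)]
m=((H>15)&(H<35)&(S>80)&(V>60)).astype(np.uint8)*255; m[:,:230]=0;m[:,420:]=0
red=((H<8)|(H>172))&(S>150)&(V>60)
for n,m,z in (("gold",m>0,37),("red",red,62),("blue28",(H>100)&(H<130)&(S>60),28)):
  for c in cv2.findContours(cv2.morphologyEx(m.astype(np.uint8)*255,cv2.MORPH_CLOSE,np.ones((5,5))),cv2.RETR_EXTERNAL,cv2.CHAIN_APPROX_NONE)[0]:
    if cv2.contourArea(c)>1000:
        P=ray(f,c[:,0,:],z,p)[:,:2].astype(np.float32);rc=cv2.minAreaRect(P);print(n,c[:,0].mean(0).round(),*[np.round(a,1) for a in rc])
E
```

```text
clock: 25.9
eef_pos: [610.0, -174.5, 48.1]
tcp_rot: [-3.142, 0.0, 0.0]
contact_force: [-0.8, 1.0, -2.4]
opening: 0.675
grasp_force: 43.6
clock: 26.5
eef_pos: [610.1, -174.5, 47.8]
tcp_rot: [-3.142, -0.0, 0.0]
contact_force: [-0.2, 0.3, -0.4]
opening: 1.002
grasp_force: 0.0
clock: 27.3
eef_pos: [478.8, -164.1, 177.8]
tcp_rot: [-3.142, -0.0, 0.001]
contact_force: [-0.6, -0.4, 0.8]
opening: 0.998
grasp_force: 0.0
clock: 27.8
eef_pos: [416.3, -164.9, 178.2]
tcp_rot: [3.141, -0.001, -0.0]
contact_force: [0.2, -0.1, 0.8]
opening: 1.003
grasp_force: 0.0
(array([ 416.34731792, -164.87469367,  178.15008206]), array([ 3.14115703e+00, -1.46782866e-03, -1.67669009e-04]))
gold [327. 149.] [ 447.8 -164.2] [71.6 71.4] 48.8
gold [362. 185.] [ 467.3 -169.2] [177.4 249.6] 85.7
gold [260.  98.] [ 486.  -119.9] [ 83.3 198.3] 88.4
blue28 [ 19. 385.] [-231.6  852.4] [136.9 691.2] 27.5
blue28 [ 39. 142.] [471.8 199.2] [88.1 91.1] 77.8
blue28 [161. 135.] [4.643e+02 2.000e-01] [102.3 102.7] 86.2
blue28 [334.  13.] [ 574.7 -171.6] [104.3  31. ] 86.4
```

View pics/w10.png

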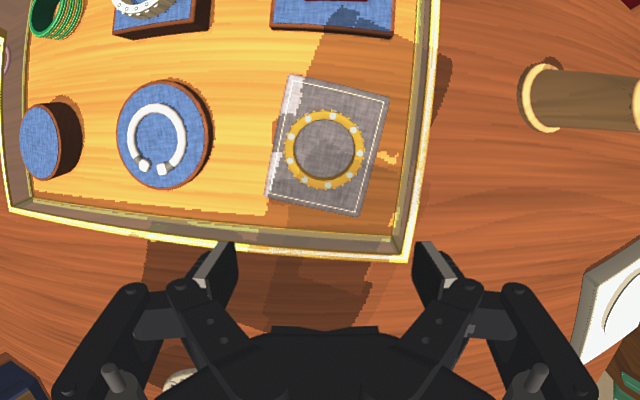

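The kundan is at about (325,149), measured at (447,-164), flat on the pad. I'll grasp it again.

```bash
python3 -m inch '[[0.01,0,0.01,0,0,0,-1],[0.012,0,0.02,0,0,0,-1],[0.0085,0,0.03,0,0,0,-1],[0,0,0.03,0,0,0,-1],[0,0,0.02,0,0,0,-1],[0,0,0.015,0,0,0,-1],[0,0,0,0,0,0,-1],[0,0,0,0,0,0,-1]]'
python3 -m inch '[[0,0,0.01,0,0,0,-1],[0,0,0.009,0,0,0,-1],[0,0,0,0,0,0,-1],[0,0,0,0,0,0,-0.4],[0,0,0,0,0,0,0],[0,0,0,0,0,0,0.2],[0,0,0,0,0,0,0.2],[0,0,0,0,0,0,0.2]]' 25
python3 -m inch '[[0,0,-0.01,0,0,0,0.2],[0,0,-0.02,0,0,0,0.2],[0,0,-0.03,0,0,0,0.2],[0,0,-0.04,0,0,0,0.2],[0,0,-0.03,0,0,0,0.2],[0,0,-0.01,0,0,0,0.2],[0,0,0,0,0,0,0.2],[0,0,0,0,0,0,0.2]]'
```

```text
clock: 28.7
eef_pos: [446.1, -164.4, 52.2]
tcp_rot: [-3.141, 0.001, 0.0]
contact_force: [-0.3, -0.5, -0.1]
opening: 1.001
grasp_force: 0.0
clock: 29.5
eef_pos: [445.8, -164.6, 34.1]
tcp_rot: [3.141, -0.0, -0.0]
contact_force: [-1.6, 1.0, 6.0]
opening: 0.805
grasp_force: 28.7
clock: 30.3
eef_pos: [445.1, -164.3, 173.0]
tcp_rot: [-3.141, 0.001, 0.0]
contact_force: [0.4, 0.1, -1.1]
opening: 0.804
grasp_force: 28.7
```

```bash
python3 -m inch '[[0.003,-0.02,0,0,0,0,0.2],[0.003,-0.03,0,0,0,0,0.2],[0.003,-0.035,0,0,0,0,0.2],[0.003,-0.035,0,0,0,0,0.2],[0.003,-0.035,0,0,0,0,0.2],[0.003,-0.035,0,0,0,0,0.2],[0.003,-0.035,0,0,0,0,0.2],[0.003,-0.035,0,0,0,0,0.2]]'
python3 -m inch '[[0.0025,-0.035,0,0,0,0,0.2],[0,-0.025,0,0,0,0,0.2],[0,-0.012,0,0,0,0,0.2],[0,0,0.02,0,0,0,0.2],[0,0,0.03,0,0,0,0.2],[0,0,0.03,0,0,0,0.2],[0,0,0,0,0,0,0.2],[0,0,0,0,0,0,0.2]]'
```

```text
clock: 31.1
eef_pos: [468.4, 96.7, 171.9]
tcp_rot: [3.141, 0.003, 0.0]
contact_force: [0.8, 0.2, -0.8]
opening: 0.806
grasp_force: 28.7
clock: 31.9
eef_pos: [471.4, 166.8, 93.2]
tcp_rot: [3.141, 0.003, -0.0]
contact_force: [0.4, 0.3, -0.7]
opening: 0.809
grasp_force: 29.1
```

```bash
python3 -m inch '[[0,0,0.015,0,0,0,0.2],[0,0,0.008,0,0,0,0.2],[0,0,0.0045,0,0,0,0.2],[0,0,0,0,0,0,0.2],[0,0,0,0,0,0,0.2],[0,0,0,0,0,0,0.2]]'
```

```text
clock: 32.5
eef_pos: [472.5, 167.6, 66.8]
tcp_rot: [-3.141, -0.001, 0.0]
contact_force: [0.3, -1.5, -0.3]
opening: 0.802
grasp_force: 29.1
```

Lower another 2 mm, release, back off upward and look.

```bash
python3 -m inch '[[0,0,0.002,0,0,0,0.2],[0,0,0,0,0,0,0.2],[0,0,0,0,0,0,-1],[0,0,0,0,0,0,-1],[0,0,0,0,0,0,-1],[0,0,0,0,0,0,-1],[0,0,0,0,0,0,-1]]'
python3 -m inch '[[0,0,-0.02,0,0,0,-1],[0,0,-0.03,0,0,0,-1],[0,0,-0.04,0,0,0,-1],[-0.02,0,-0.04,0,0,0,-1],[-0.03,0,-0.03,0,0,0,-1],[-0.03,0,-0.02,0,0,0,-1],[-0.03,0,0,0,0,0,-1],[-0.02,0,0,0,0,0,-1]]'
python3 -m inch '[[0,0.02,0,0,0,0,-1],[0,0.03,0,0,0,0,-1],[0,0.04,0,0,0,0,-1],[0,0.03,0,0,0,0,-1],[0,0.02,0,0,0,0,-1],[0,0,0,0,0,0,-1],[0,0,0,0,0,0,-1]]'
python3 - <<'E'
from h import *
f,p=wrist();print(p)
t=eyes.grab_frame("top")
a=cv2.resize(t["img"][130:315,190:440],None,fx=2,fy=2,interpolation=cv2.INTER_CUBIC)
b=f["img"][:215,60:560]
o=np.zeros((a.shape[0]+b.shape[0],500,3),np.uint8);o[:a.shape[0],:a.shape[1]]=a;o[a.shape[0]:,:]=b
cv2.imwrite("pics/fin.png",o)
hsv=cv2.cvtColor(t["img"],cv2.COLOR_BGR2HSV);H,S,V=[hsv[...,i].astype(int) for i in range(3)]
def rep(name,mask,box,z):
    m=np.zeros(mask.shape,np.uint8);x0,y0,x1,y1=box;m[y0:y1,x0:x1]=mask[y0:y1,x0:x1]*255
    m=cv2.morphologyEx(m,cv2.MORPH_CLOSE,np.ones((3,3)))
    c=max(cv2.findContours(m,cv2.RETR_EXTERNAL,cv2.CHAIN_APPROX_NONE)[0],key=cv2.contourArea)
    P=ray(t,c[:,0,:],z)[:,:2].astype(np.float32);rc=cv2.minAreaRect(P);ce,ra=cv2.minEnclosingCircle(P)
    print(name,np.round(rc[0],1),np.round(rc[1],1),"circ",np.round(ce,1),round(ra,1))
rep("kundan",(H>20)&(H<35)&(S>70)&(V>90),(215,225,263,272),64)
rep("bone",(S<100)&(V>130),(298,163,343,210),74)
rep("kada",(S<70)&(V>110),(290,230,340,280),34)
rep("box",((H<8)|(H>172))&(S>150)&(V>60),(365,165,420,218),62)
rep("green",(H>40)&(H<90)&(S>60),(225,155,275,200),52)
E
```

```text
clock: 33.2
eef_pos: [472.1, 167.4, 64.3]
tcp_rot: [3.142, -0.0, 0.0]
contact_force: [0.3, 0.4, -0.5]
opening: 0.997
grasp_force: 0.0
clock: 34.0
eef_pos: [340.5, 167.3, 244.9]
tcp_rot: [-3.141, -0.001, 0.0]
contact_force: [-0.9, 0.6, -0.1]
opening: 1.001
grasp_force: 0.0
clock: 34.7
eef_pos: [342.1, 27.4, 244.3]
tcp_rot: [-3.141, -0.0, -0.002]
contact_force: [-0.2, 0.5, -0.3]
opening: 1.0
grasp_force: 0.0
(array([342.13894562,  27.41304097, 244.34668856]), array([-3.14124374e+00, -2.48181813e-04, -1.73314660e-03]))
kundan [473.4 167.8] [70.1 70.5] circ [472.2 167.8] 36.3
bone [609.6  -8.4] [71.4 68.5] circ [609.   -8.5] 37.2
kada [467.3  -1.5] [67.4 54.6] circ [461.9  -0.6] 34.0
box [ 608.4 -173.3] [58.5 55.8] circ [ 608.2 -173.3] 39.1
green [627.2 151.4] [70.  67.4] circ [626.8 150.5] 36.3
```

View pics/fin.png

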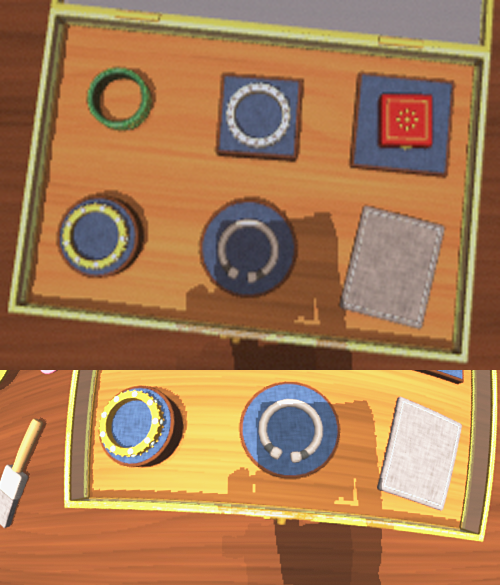

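The final view shows all four pieces flat and within about 3 mm of their stand centres, the pad empty and the glass stack where it was. I'm handing in.

```bash
python3 -c "from rig import r;print(r.sign_off())"
```

```text
the job is handed in; nothing more can be done
None
```

The job is handed in: the kundan is on the tall round stand, the bone bangle on the tall square, the kada on the low round and the box on the low square, with the pad empty and the glass stack unmoved; no verdict came back after hand-in.

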